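Fit the return spring on the clay tile press

TASK

Put the narrow coil spring over the bare guide rod of the clay tile press and work it fully home onto the flange, like the one on the rod beside it. Its bent-in wire end snags on the rod twice: never force it, lean on it only gently and twist slightly until it drops through. Let go of it at the end, and leave the dishes, the bowl and the other spring where they are.

Things in the scene. Friction and masses are not known exactly. Their poses are not given: they have to be found in the camera images.
- spring: The narrow steel coil spring, standing loose: 32 mm outside, 24 mm bore, 60 mm long, about 70 g, too stiff to shorten in the hand. Origin: centre of its lower end; z up its axis; +x: the side its two tangs come from. Round, so it can be gripped at any yaw.
- spring_tang (a point): Tip of the spring's lower tang: the wire end bent inwards, a flat-bottomed finger 5 mm wide and 4.6 mm tall pointing at the axis from the spring's +x side and ending 6 mm short of the axis. This point is 5.5 mm above the lower end (the tang's underside 3.2 mm). The upper end has an equal tang right above it, seen from above through the coil's mouth.
- wide_spring: A wider, shorter steel coil spring without tangs, standing loose on the table, 50 mm outside, 38 mm tall; not part of the job. Its place and the narrow spring's may be swapped. Origin: centre of its underside.
- press: Base of the tile press, fixed, a grey plate 120 mm (x) by 220 mm (y), 20 mm thick. Origin: on the table right below the bare guide rod. The plate reaches 60 mm in x and -x, 60 mm to +y and 160 mm to -y. A second rod of equal height that already carries its spring stands 100 mm to -y, a die bed 11 mm tall between them. Its -x side is its front, more or less towards the robot.
- rod_foot (a point): Centre of the top face of the flange (42 mm wide) at the foot of the bare rod, 25 mm above the table; z up. The spring's lower end rests here when home. The rod stands on a rubber bush: preloaded with 4 N, it then gives downwards 1 mm for each 4 N, 8 mm at most. Upwards from here: 0 to 20 mm lower land, to 32 mm thin neck, to 50 mm upper land, to 68 mm thin nose.
- upper_land (a point): On the rod's axis, at the top of the upper land, 50 mm above rod_foot. A land is a thick part of the rod, 20 mm across, with one lengthwise groove 7 mm wide, open to the 9 mm core, where the tang must pass. The groove faces the press's front (-x) only roughly: up to 0.7 rad either way, not measured; the land does not turn. The tang snags here with the spring's lower end 47 mm above rod_foot.
- lower_land (a point): On the rod's axis, at the top of the lower land, 20 mm above rod_foot. It has the same groove, but turned from the front by another unmeasured angle up to 0.7 rad either way. The tang snags here again with the spring's lower end 17 mm above rod_foot. In the neck above it the tang turns freely. At either land press lightly (3 to 8 N) and twist; over 20 N between spring and press is forcing it.
- rod_tip (a point): Centre of the top end of the bare rod, 68 mm above rod_foot. Nose, neck and core are 9 mm thick; the nose tapers to 5 mm over its last 9 mm.
- bowl: Blue glazed bowl, 110 mm wide, 45 mm tall, loose; to be left alone. Origin: centre of its underside.
- bisque_dish: Pink unglazed dish, 130 mm wide, 20 mm tall, loose; to be left alone. Origin: centre of its underside.
- bisque_small: Small pink unglazed dish, 90 mm wide, 16 mm tall, loose; to be left alone. Origin: centre of its underside.
There are look-alikes about, which are no part of the job. Leave any green look-alike of the spring alone.

How it is judged (in metres and radians):
On the way, in this order (a step that is already met when the one before it is completed fails the run):
1. the spring is threaded over the end of the rod (horizontal distance between spring and rod_foot below 0.008 m and z of spring in the frame of rod_foot below 0.06 m).
2. its tang has passed the first snag (horizontal distance between spring and rod_foot below 0.006 m and z of spring in the frame of rod_foot below 0.041 m).
At the end, for the whole second after the job is handed in: The narrow spring stands upright (within 0.1 rad) around the bare rod, its axis within 5 mm of the rod's, its lower end on the flange (within 3 mm), at rest and released (horizontal distance between spring and rod_foot below 0.005 m and z of spring in the frame of rod_foot between -0.003 and 0.003 m and angle between spring's own z axis and vertical below 0.1 rad and linear speed of spring below 0.02 m/s); the robot touches nothing.
It fails at once if the spring is forced: more than 20 N between spring and press (contact force between spring and press above 20 N).
It fails at once if a dish, the bowl or the other spring is moved by more than 3 cm (distance of any of bowl, bisque_dish, bisque_small, wide_spring from where it was at the start of the episode above 0.03 m).
It also fails if it takes over 72 s, if anything falls off the work surface, if the arm or the gripper's body presses on something with over 40 N, if the wrist force passes 120 N, or if a joint passes its speed limit or range.

ROBOT

A 6-joint arm with a two-finger parallel gripper is mounted at the origin on the work surface. World frame = base frame: x ahead of the robot, y to its left, z up, the work surface at z = 0. Lengths are in mm, angles in rad, forces in N, time in s.
With the tool pointing down it reaches from about 350 to 875 mm from the base axis. Payload 4.2 kg.
Tool frame: the origin (TCP) lies between the finger pads; the fingertips stand 17 mm ahead of it and the grasp point (between the pads) lies 2 mm behind it (nose_length is the distance from the TCP to the fingertips, in mm); z points along the fingers, y is the direction in which the jaws open and shut (so a half turn about z gives the same grasp; the last joint's range is limited). The gripper opens to 85 mm and grips with 20 to 120 N. Pads are 22 mm wide; open, the fingers measure 114 mm over their backs; the gripper's body (76 mm by 85 mm) begins 54 mm behind the grasp point. The pads swing forward as they close: fully open they stand 13 mm farther back than shut.
Start: joints at [-0.903, 0.385, 0.008, 0, -1.194, -0.259], TCP at [248.456, -573.471, 248.312] pointing down, gripper open.
Joint ranges: [-3.14, 3.14], [-1.21, 2.06], [-1.07, 1.41], [-3.16, 2.05], [-2.99, -0.16], [-3.1, 3.1]. Speed limits (rad/s): [2.79, 2.79, 3.14, 3.14, 3.14, 3.14].

INTERFACE

Orientations are given as a unit quaternion [x, y, z, w].
In Python, from bench import * gives the robot as it stands.
- The arm moves only by the tool jog_arm, never from a script. Its argument "increments" is a list of rows, each a list of 4 numbers: the shift along the tool's x, y, z in m, then the turn about the tool's z in degrees. A call has 1 to 10 rows; each row is the pose to reach, as a shift and turn from the pose measured when the call began, along the tool's axes at that moment; what a row does not reach only later rows make up. A row lasts 1/8 s, in which the tool goes at most 62.5 mm and 10.7 degrees, less where a joint would pass 70% of its speed; a pose out of reach is approached as far as the arm can. A call with a gripper value outside its range is refused whole. "hand" is the gripper's target within -1 to 1 (fully open at 1, half-way at 0, shut at -1), set as the call begins (left out, the last holds). The fingers move at their own pace and stop on an object; the grip force is fixed at half the most. Time passes only in rows, so rows that repeat a pose let the fingers close. It gives the time, the measured TCP pose, the force and the opening at its end, in the units of the state.
- read_state(): the state, without advancing time (a new reading comes with each control period).
- get_image(name): name is "side" or "top"; returns the picture (420x560x3 uint8, red, green, blue); there is no depth.
- calibration(name): a dict with "fx", "fy", "cx", "cy" (pixels), "position" and "rotation" of the camera in the world. Camera axes: x right, y up, looking along -z (the intrinsics and any distortion apply to the point x, -y, -z); pixel columns grow to the right and rows downward; lengths in mm; the calibration is good to about 2 mm. A picture is of the moment at which its call begins. calibration takes no time and is no camera call.
- job_done(): hands the job in, once; it reports no verdict.
The state is a dict: "clock": time; "joints": joint angles; "joint_vel": joint speeds; "joint_efforts": joint torques, N m; "position": TCP position; "ee_rot": TCP orientation; "contact_force": force on the tool from outside, world axes, zero at the start; "wrist_torque": the same for the moment, N m; "gripper_width": finger opening in mm.
Only numpy, scipy, OpenCV 4.12 (cv2) and the standard library are available. Lean on these libraries where they do the work, as an engineer would, in place of code of your own. Each camera call takes 0.05 s, during which the arm holds its last target.

## Working session

There is one attempt and no reset: what is moved stays moved. The work goes in short steps, Python scripts to look and compute and a tool call to move; the robot and the scene stay as the last step left them, time stands still between calls to the robot, and variables do not carry over. Pictures are saved under pics/ and viewed, and the job is handed in when it is done.

Besides the shell and the picture viewer there is one more tool, called after "Emit:" as name(argument=value, ...), one argument or row to a line, values as JSON. jog_arm: Moves the arm, as the interface text tells. Its arguments: {"type":"object","properties":{"increments":{"type":"array"},"hand":{"type":"number"}},"required":["increments"]}

```bash
ls; mkdir -p pics
python3 - <<'E'
from bench import *
import cv2
s=read_state();print(s)
for n in("side","top"):
    im=get_image(n);cv2.imwrite(f"pics/{n}0.png",im[:,:,::-1]);print(n,calibration(n))
E
```

```text
pics
{'clock': 0.0, 'joints': array([-9.03409728e-01,  3.85579401e-01,  6.62939894e-03, -5.17681887e-04,
       -1.19392837e+00, -2.58616699e-01]), 'joint_vel': array([-0.00021242, -0.00120422,  0.00010869, -0.00150854, -0.00112243,
        0.0006294 ]), 'joint_efforts': array([ 3.08876515e-04, -3.92286158e+01,  1.88396913e+01,  4.18591216e+00,
       -4.61965450e-03, -9.39019060e-06]), 'position': array([ 248.25402937, -573.00641845,  247.206337  ]), 'ee_rot': array([-2.02871314e-01,  9.79204824e-01,  1.03886940e-03, -2.49710041e-04]), 'contact_force': array([-0.69781389,  0.08767497, -0.16280611]), 'wrist_torque': array([-0.01506337, -0.00052973,  0.05178288]), 'gripper_width': 85.90128305500541}
side {'fx': 469.3420961310862, 'fy': 469.3420961310862, 'cx': 283.1177660882375, 'cy': 203.28246579695391, 'position': array([-10.58491049, 578.64198474, 792.20268332]), 'rotation': array([-0.14984743,  0.39219446,  0.84597979, -0.32870572])}
top {'fx': 473.7293004763215, 'fy': 473.7293004763215, 'cx': 284.745730407351, 'cy': 204.68027436400783, 'position': array([ 448.93318447,  -36.17785728, 1154.85531246]), 'rotation': array([ 0.0264204 , -0.02893902, -0.69648403,  0.71650156])}
```

View pics/top0.png

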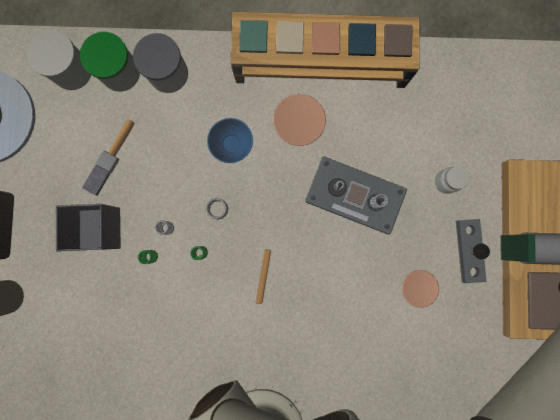

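View pics/side0.png

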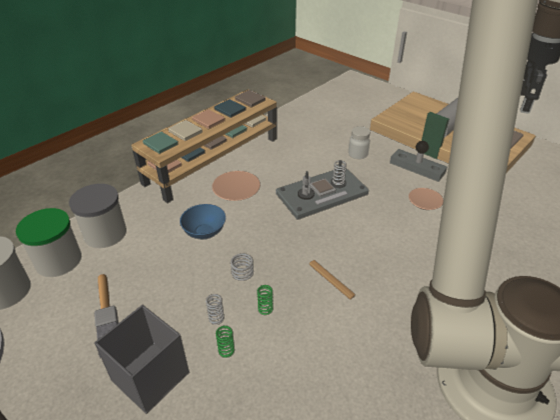

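The top view shows the narrow spring at about (165,228), the wide one at (218,209), the green look-alikes at (148,257) and (199,253), and the bare rod at (338,186). I'll zoom in next.

```bash
cat > h.py <<'E'
from bench import *
import cv2, numpy as np
from scipy.spatial.transform import Rotation as Ro
def proj(n,P):
    c=calibration(n);q=(np.atleast_2d(P)-c["position"])@Ro.from_quat(c["rotation"]).as_matrix()
    return np.c_[c["cx"]+c["fx"]*q[:,0]/-q[:,2], c["cy"]+c["fy"]*q[:,1]/q[:,2]]
def ray(n,u,v):
    c=calibration(n);d=np.array([(u-c["cx"])/c["fx"],-(v-c["cy"])/c["fy"],-1.])
    return c["position"],Ro.from_quat(c["rotation"]).apply(d)
def onz(n,u,v,z):
    p,d=ray(n,u,v);return p+d*(z-p[2])/d[2]
def crop(n,im,x,y,w,h,k,f):
    cv2.imwrite(f,cv2.resize(im[y:y+h,x:x+w,::-1],None,fx=k,fy=k,interpolation=cv2.INTER_CUBIC))
E
python3 - <<'E'
from h import *
t=cv2.imread("pics/top0.png")[:,:,::-1];s=cv2.imread("pics/side0.png")[:,:,::-1]
a=cv2.resize(t[200:260,130:230],None,fx=4,fy=4,interpolation=2)
b=cv2.resize(t[150:240,300:415],None,fx=4,fy=4,interpolation=2)[:,:400]
im=np.zeros((600,800,3),np.uint8);im[:240,:400]=a;im[:360,400:]=b
im[360:600,:400]=cv2.resize(s[285:345,190:290],None,fx=4,fy=4,interpolation=2)
im[360:600,400:]=cv2.resize(s[155:215,275:375],None,fx=4,fy=4,interpolation=2)
cv2.imwrite("pics/z0.png",im[:,:,::-1])
print(onz("top",165,228,60),onz("top",338,186,93))
E
```

```text
[473.08542611 235.71180159  60.        ] [ 577.99513945 -157.7214341    93.        ]
```

View pics/z0.png

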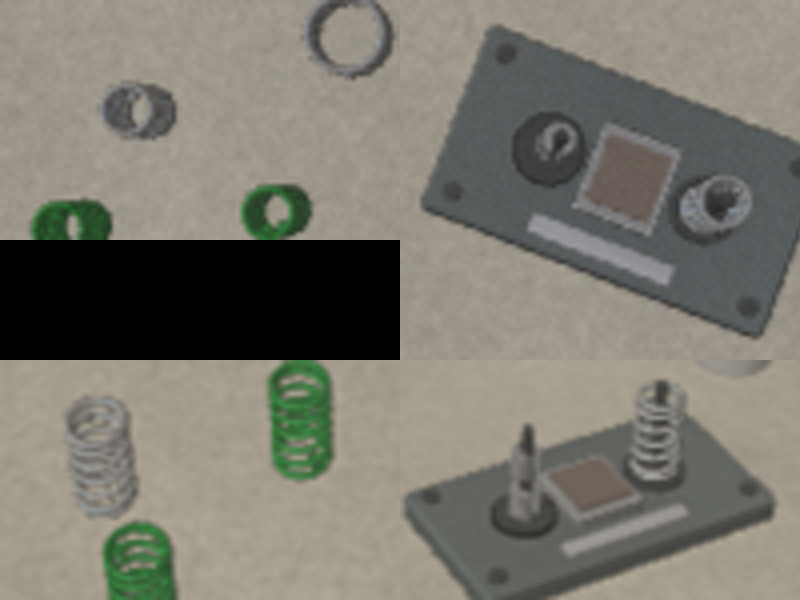

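Run:
```python
from h import *
for n in("top","side"):
    a=np.mean([get_image(n).astype(float) for _ in range(12)],0);np.save(f"{n}.npy",a)
t=np.load("top.npy").clip(0,255).astype(np.uint8);s=np.load("side.npy").clip(0,255).astype(np.uint8)
im=np.zeros((600,800,3),np.uint8)
R=lambda a,k:cv2.resize(a,None,fx=k,fy=k,interpolation=cv2.INTER_CUBIC)
im[:300,:400]=R(t[216:241,148:181],12)[:300,:396][:, :400] if 0 else cv2.resize(t[216:241,148:181],(400,300),interpolation=cv2.INTER_CUBIC)
im[:300,400:]=cv2.resize(s[285:333,190:254],(400,300),interpolation=cv2.INTER_CUBIC)
im[300:,:400]=cv2.resize(t[165:210,315:375],(400,300),interpolation=cv2.INTER_CUBIC)
im[300:,400:]=cv2.resize(s[155:215,280:360],(400,300),interpolation=cv2.INTER_CUBIC)
cv2.imwrite("pics/z1.png",im[:,:,::-1])
```

```text
(no output)
```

View pics/z1.png

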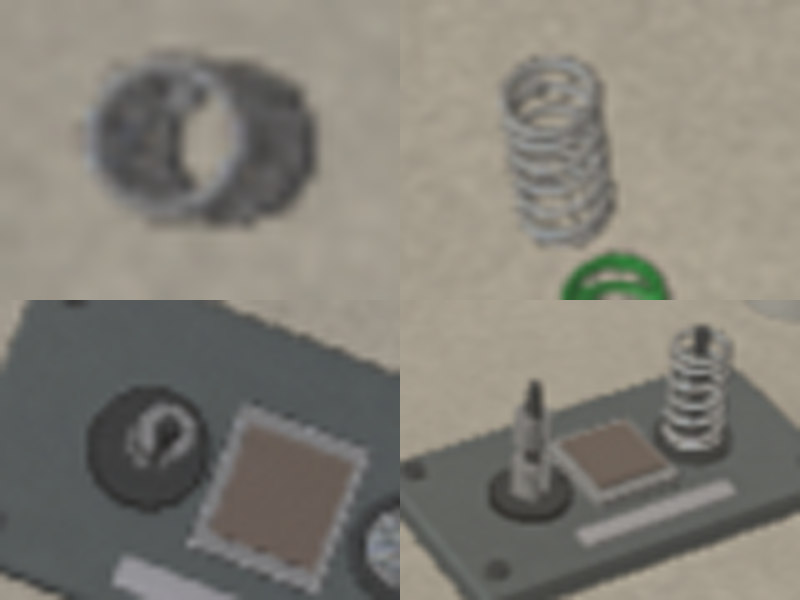

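Run:
```python
from h import *
t=np.load("top.npy");s=np.load("side.npy")
# plate mask, top
hsv=cv2.cvtColor(t.clip(0,255).astype(np.uint8),cv2.COLOR_RGB2HSV)
roi=np.zeros(t.shape[:2],np.uint8);roi[148:242,298:415]=1
rb=t[:,:,0]-t[:,:,2]; m=((rb<5)&(t.mean(2)<120)&(roi>0)).astype(np.uint8)
m=cv2.morphologyEx(m,cv2.MORPH_CLOSE,np.ones((9,9)))
cs,_=cv2.findContours(m,0,1);c=max(cs,key=cv2.contourArea)
rect=cv2.minAreaRect(c);print(rect,cv2.contourArea(c))
box=cv2.boxPoints(rect)
W=np.array([onz("top",*p,20) for p in box]);print(W.round(1))
L=[np.linalg.norm(W[i]-W[(i+1)%4]) for i in range(4)];print(np.round(L,1))
ctr=W.mean(0)
# long axis
e=[(W[(i+1)%4]-W[i]) for i in range(4)];l=max(e,key=np.linalg.norm);l=l/np.linalg.norm(l)
if l[1]<0:l=-l   # press +y ~ world +y
px=np.array([l[1],-l[0],0]);print("y axis",l,"x axis",px,"yaw",np.arctan2(px[1],px[0]))
o=ctr+l*50; print("rod from plate",o)
# dark flange
fl=((t.mean(2)<68)&(roi>0)).astype(np.uint8)
n,lab,st,ce=cv2.connectedComponentsWithStats(fl)
for i in range(1,n):
    if st[i,4]>30:
        cc,_=cv2.findContours((lab==i).astype(np.uint8),0,1);h=cv2.convexHull(cc[0]);el=cv2.minEnclosingCircle(cc[0])
        print(st[i],el,onz("top",*el[0],25))
```

```text
((355.8459167480469, 195.13412475585938), (91.18114471435547, 49.49126052856445), 21.194053649902344) 4350.0
[[ 546.5  -86.    20. ]
 [ 659.9 -126.6   20. ]
 [ 585.5 -333.4   20. ]
 [ 473.2 -291.4   20. ]]
[120.5 219.8 119.9 218.1]
y axis [ 0.33867675  0.94090279 -0.        ] x axis [ 0.94090279 -0.33867675  0.        ] yaw -0.3455101826976637
rod from plate [ 583.21035206 -162.28952274   20.        ]
[328 178  19  19 195] ((336.7598571777344, 186.8543243408203), 9.310996055603027) [ 584.11129221 -162.56731682   25.        ]
[368 194  15  17  54] ((375.5, 202.10000610351562), 8.237812995910645) [ 550.03839756 -256.10033499   25.        ]
[377 198   7   7  32] ((379.6764831542969, 200.44117736816406), 3.6226344108581543) [ 554.31333736 -266.06095391   25.        ]
```

```bash
cat >> h.py <<'E'
def circ(c,r,z,a=np.linspace(0,2*np.pi,60)): return np.c_[c[0]+r*np.cos(a),c[1]+r*np.sin(a),z+0*a]
def zoom(n,im,c,hw,hh,items,size=400):
    """items: list of (Nx3 world pts,color,closed)"""
    k=size/(2*hw);x0,y0=int(c[0]-hw),int(c[1]-hh)
    z=cv2.resize(im[y0:y0+2*hh,x0:x0+2*hw].clip(0,255).astype(np.uint8),None,fx=k,fy=k,interpolation=cv2.INTER_CUBIC)
    z=cv2.convertScaleAbs(z,alpha=1.4,beta=-20)
    raw=z.copy()
    for P,col,cl in items:
        q=((proj(n,P)-[x0,y0]+0.5)*k-0.5).round().astype(np.int32)
        cv2.polylines(z,[q.reshape(-1,1,2)],cl,col,1)
    return np.hstack([raw,z])
E
python3 - <<'E'
from h import *
t=np.load("top.npy");s=np.load("side.npy")
for n,im in(("side",s),):
    roi=np.zeros(im.shape[:2],np.uint8);roi[165:205,298:318]=1
    fl=((im.mean(2)<68)&(roi>0)).astype(np.uint8)
    nn,lab,st,ce=cv2.connectedComponentsWithStats(fl)
    for i in range(1,nn):
        if st[i,4]>3: print(st[i],ce[i])
o=np.array([583.7,-162.4])
it=[(circ(o,21,25),(255,0,0),True),(circ(o,10,75),(0,255,0),True),(circ(o,2.5,93),(255,255,0),True),(circ(o,4.5,84),(0,255,255),True),(circ(o,10,45),(255,0,255),True)]
a=zoom("top",t,(339,184),15,12,it);b=zoom("side",s,(306,186),20,18,it)
im=np.vstack([a,b])[:600];cv2.imwrite("pics/rod.png",im[:,:,::-1]);print(im.shape)
E
```

```text
[306 173   2   5   7] [306.71428571 175.14285714]
[311 190   2   2   4] [311.5 190.5]
[298 192  16   8  44] [305.45454545 196.61363636]
(600, 800, 3)
```

View pics/rod.png

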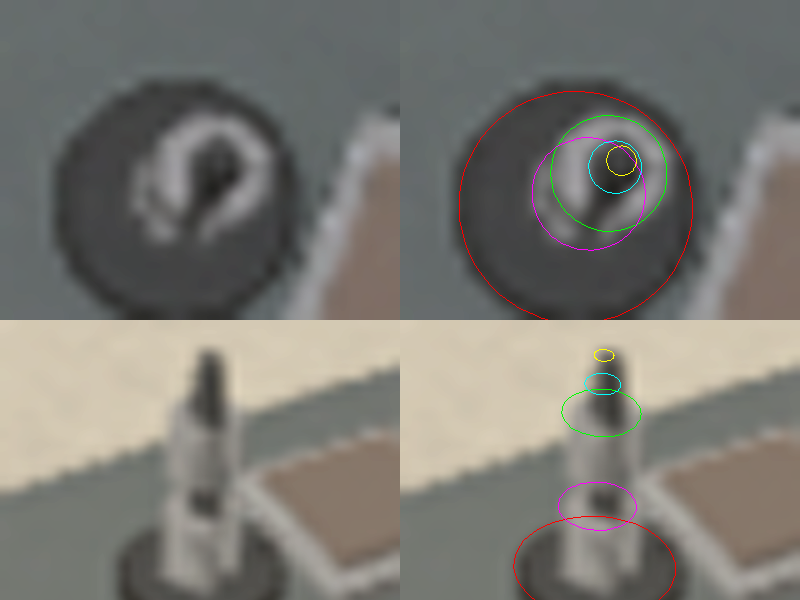

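Run:
```python
from h import *
t=np.load("top.npy");s=np.load("side.npy")
def mk(n,im,o,zs,c,hw,hh,size):
    out=[]
    it=[]
    for (z0,z1,col) in zs:
        for a,cc in((120,(255,0,0)),(140,(255,255,0)),(160,(0,255,0)),(180,(0,255,255)),(200,(255,0,255))):
            r=np.deg2rad(a);p=np.array([o[0]+10*np.cos(r),o[1]+10*np.sin(r)])
            it.append((np.array([[*p,z1],[*p,z1-6]]) if n=="side" else np.array([[*p,z1],[o[0]+14*np.cos(r),o[1]+14*np.sin(r),z1]]),cc,False))
    return zoom(n,im,c,hw,hh,it,size)
oT=np.array([584.5,-163]);oS=np.array([583,-163.2])
L=((25,45,0),(57,75,0))
a=mk("top",t,oT,L,(340,184),8,6,400);b=mk("side",s,oS,L,(306,186),10,7,400)
b=mk("side",s,oS,L,(306,189),13,10,400)
im=np.vstack([a,b]);print(im.shape);cv2.imwrite("pics/rod2.png",im[:600,:,::-1])
```

```text
(608, 800, 3)
```

View pics/rod2.png

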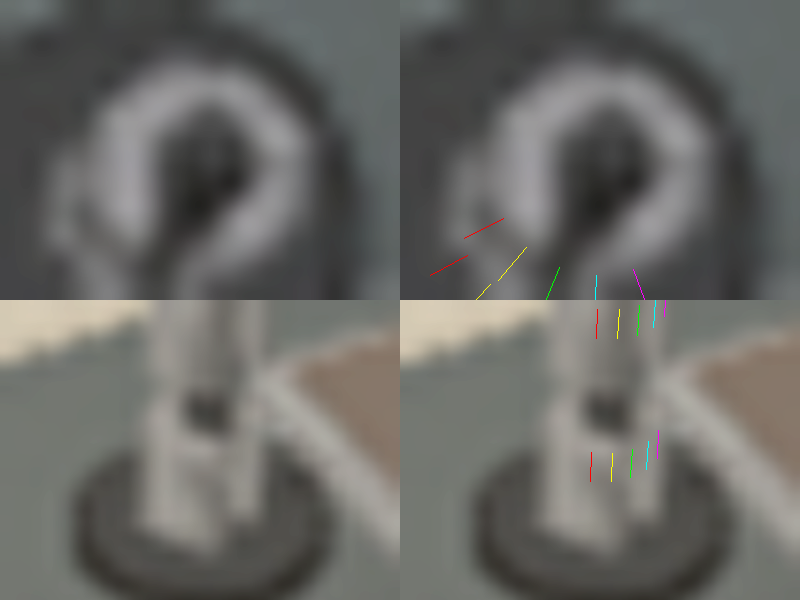

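Run:
```python
from h import *
t=np.load("top.npy");s=np.load("side.npy")
# spring mask in both views: triangulate rim & base
def mask(im,x0,x1,y0,y1):
    bg=np.median(im[y0:y1,x0:x1].reshape(-1,3),0)
    m=np.zeros(im.shape[:2],np.uint8);m[y0:y1,x0:x1]=(np.linalg.norm(im-bg,axis=2)[y0:y1,x0:x1]>25);return m
m=mask(t,150,180,214,242);ys,xs=np.nonzero(m);print(xs.min(),xs.max(),ys.min(),ys.max())
m2=mask(s,200,228,286,328);ys,xs=np.nonzero(m2);print(xs.min(),xs.max(),ys.min(),ys.max())
for c in([474,238],[474,240],[476,238]):
  for n in("top","side"):
    P=np.vstack([circ(c,16,0),circ(c,16,60)]);q=proj(n,P);print(c,n,q.min(0).round(1),q.max(0).round(1))
```

```text
154 174 220 234
206 227 294 327
[474, 238] top [157.1 220.6] [176.8 234.9]
[474, 238] side [207.2 290.8] [226.  322.6]
[474, 240] top [156.2 220.6] [175.9 234.9]
[474, 240] side [206.4 291.4] [225.3 323.3]
[476, 238] top [157.1 219.8] [176.8 234.1]
[476, 238] side [206.5 290.3] [225.4 322.1]
```

Run:
```python
from h import *
t=np.load("top.npy");s=np.load("side.npy")
c=[476,240]
it=[(circ(c,16,60),(255,0,0),True),(circ(c,16,0),(0,255,0),True),(circ(c,12,60),(255,255,0),True)]
a=zoom("top",t,(165,228),14,10,it);b=zoom("side",s,(217,306),24,18,it)
cv2.imwrite("pics/sp.png",np.vstack([a,b])[:600,:,::-1])
```

```text
(no output)
```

View pics/sp.png

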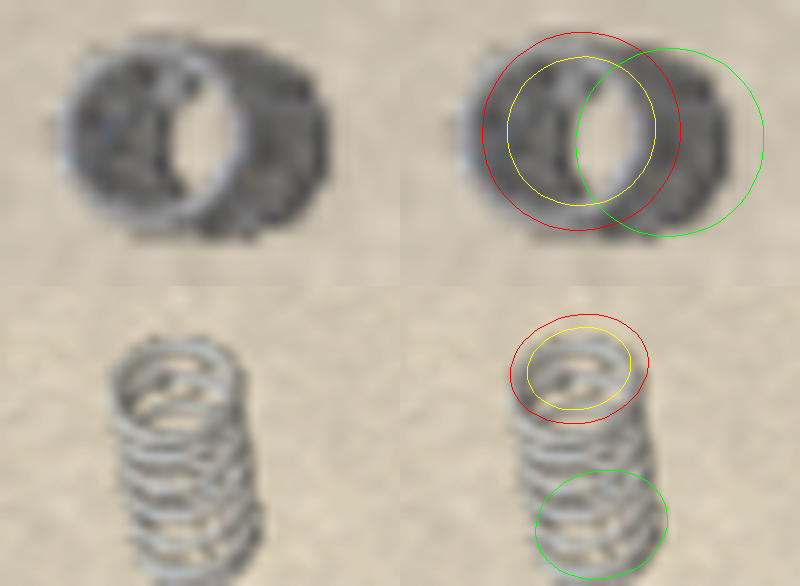

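Run:
```python
from h import *
t=np.load("top.npy");s=np.load("side.npy")
def it(c):
    L=[(circ(c,14,60),(255,0,0),True),(circ(c,14,0),(0,255,0),True)]
    for a,cc in((-65,(255,0,0)),(-45,(255,255,0)),(-25,(0,255,0)),(-5,(0,255,255)),(15,(255,0,255))):
        r=np.deg2rad(a);d=np.array([np.cos(r),np.sin(r),0]);p=np.array([*c,54.5]);L.append((np.array([p+6*d,p+13*d]),cc,False))
    return L
a=zoom("top",t,(163,227),12,10,it([476,244]));b=zoom("side",s,(215,300),15,10,it([472.5,243]))
cv2.imwrite("pics/sp2.png",np.vstack([a,b])[:600,:,::-1])
```

```text
(no output)
```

View pics/sp2.png

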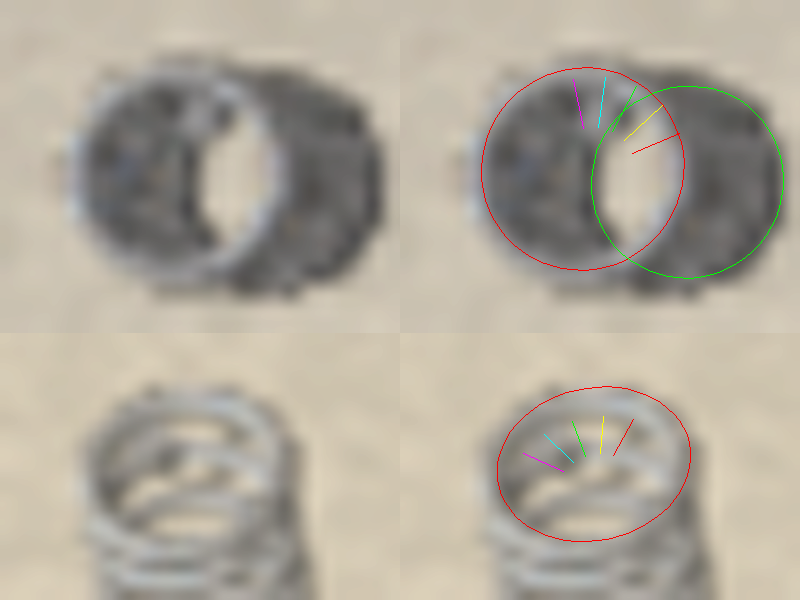

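```bash
cat >> h.py <<'E'
def plan(P,th,s=None):
    """target TCP world mm, tool-x yaw deg -> tool shift m, turn deg"""
    s=s or read_state();R=Ro.from_quat(s["ee_rot"]).as_matrix()
    cur=np.degrees(np.arctan2(R[1,0],R[0,0]))
    d=R.T@(np.array(P)-s["position"])/1000
    print("t",round(s["clock"],2),"pos",s["position"].round(1),"yaw",round(cur,1),"tilt",np.degrees(np.arccos(-R[2,2])).round(2),"F",s["contact_force"].round(1),"w",round(s["gripper_width"],1),"j1,j6",np.degrees(s["joints"][[0,5]]).round(1))
    print("shift",d.round(4),"turn",round(-((th-cur+180)%360-180),1))
E
python3 -c "
from h import *
plan([475,244,150],0)"
```

```text
t 1.3 pos [ 248.5 -573.5  248.3] yaw -156.6 tilt 0.0 F [-0.4  0.6 -0.6] w 85.3 j1,j6 [-51.8 -14.8]
shift [-0.5328  0.66    0.0983] turn -156.6
```

Emit:
jog_arm(
  increments=[
    [-0.03, 0.04, 0, -9],
    [-0.06, 0.08, 0, -18],
    [-0.1, 0.12, 0, -28],
    [-0.13, 0.17, 0, -38],
    [-0.17, 0.21, 0, -48],
    [-0.2, 0.25, 0, -58],
    [-0.23, 0.29, 0, -68],
    [-0.27, 0.33, 0, -78],
    [-0.3, 0.37, 0, -88],
    [-0.33, 0.41, 0, -97],
  ],
  hand=0.3,
)

```text
clock: 2.55
position: [388.5, -64.4, 248.8]
ee_rot: [0.869, -0.494, 0.001, -0.0]
contact_force: [1.6, -0.2, 0.5]
gripper_width: 56.1
```

```bash
python3 -c "
from h import *
plan([475,244,120],0)"
```

```text
t 2.55 pos [388.5 -64.4 248.8] yaw -59.3 tilt 0.08 F [ 1.6 -0.2  0.5] w 56.1 j1,j6 [14.5 16.2]
shift [-0.2209 -0.2318  0.1289] turn -59.3
```

Emit:
jog_arm(
  increments=[
    [-0.04, -0.04, 0.02, -10],
    [-0.08, -0.08, 0.05, -20],
    [-0.12, -0.12, 0.08, -30],
    [-0.16, -0.16, 0.1, -40],
    [-0.19, -0.2, 0.12, -50],
    [-0.221, -0.232, 0.129, -59.3],
    [-0.221, -0.232, 0.129, -59.3],
    [-0.221, -0.232, 0.129, -59.3],
  ],
)

```text
clock: 3.55
position: [474.8, 243.9, 119.8]
ee_rot: [1.0, 0.0, 0.0, 0.0]
contact_force: [0.5, -0.6, -0.6]
gripper_width: 55.5
```

Run:
```python
from h import *
plan([475,244,40],0)
for n in("top","side"):
    im=get_image(n).astype(float)
    np.save(n+"1.npy",im)
c=[475,244]
it=[(circ(c,16,60),(255,0,0),True),(circ(c,16,0),(0,255,0),True)]
cv2.imwrite("pics/pre.png",np.vstack([zoom("top",np.load("top1.npy"),(165,228),28,20,it),zoom("side",np.load("side1.npy"),(217,290),48,36,it)])[:600,:,::-1])
```

```text
t 3.55 pos [474.8 243.9 119.8] yaw 0.0 tilt 0.04 F [ 0.5 -0.6 -0.6] w 55.5 j1,j6 [44.6 45.3]
shift [ 0.0002 -0.0001  0.0798] turn 0.0
```

View pics/pre.png

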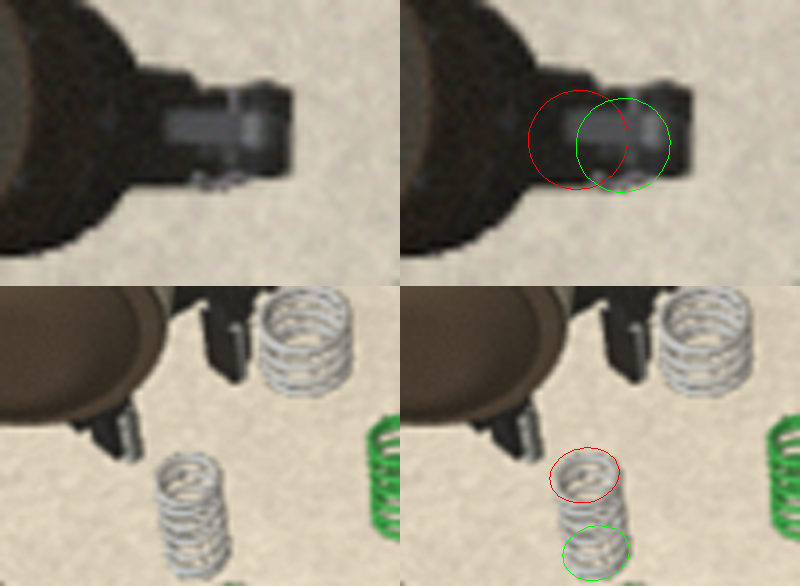

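Run:
```python
from h import *
x0,y0=217-48,290-36;k=400/96
for P in([474.8,243.9,103],[474.8,243.9+28,103],[474.8,243.9-28,103],[474.8,243.9+35,103],[474.8,243.9-35,103]):
    q=proj("side",P)[0];print((q-[x0,y0]+.5)*k+[0,286])
```

```text
[176.25307635 415.17768866]
[128.24877104 451.40088939]
[222.56846747 380.22891273]
[115.97292645 460.66402486]
[233.89382165 371.68300054]
```

Emit:
jog_arm(
  increments=[
    [0, 0, 0.03, 0],
    [0, 0, 0.06, 0],
    [0, 0, 0.08, 0],
    [0, 0, 0.08, 0],
  ],
)

```text
clock: 4.15
position: [474.3, 241.8, 39.7]
ee_rot: [1.0, -0.001, -0.0, 0.001]
contact_force: [0.1, 0.6, 0.1]
gripper_width: 56.2
```

Emit:
jog_arm(
  increments=[
    [0, 0, 0, 0],
    [0, 0, 0, 0],
    [0, 0, 0, 0],
    [0, 0, 0, 0],
    [0, 0, 0, 0],
    [0, 0, 0, 0],
    [0, 0, 0, 0],
  ],
  hand=-1,
)

```text
clock: 5.03
position: [474.8, 241.8, 41.0]
ee_rot: [1.0, -0.001, 0.0, 0.001]
contact_force: [-1.1, -2.6, 6.6]
gripper_width: 31.6
```

```bash
python3 -c "
from h import *
plan([475,244,160],0)"
```

```text
t 5.03 pos [474.8 241.8  41. ] yaw -0.1 tilt 0.08 F [-1.1 -2.6  6.6] w 31.6 j1,j6 [44.5 45.3]
shift [ 0.0003 -0.002  -0.119 ] turn -0.1
```

Emit:
jog_arm(
  increments=[
    [0, 0, -0.02, 0],
    [0, 0, -0.06, 0],
    [0, 0, -0.11, 0],
    [0, 0, -0.16, 0],
    [0, 0, -0.2, 0],
    [0, 0, -0.2, 0],
  ],
)

```text
clock: 5.78
position: [475.9, 243.3, 245.0]
ee_rot: [1.0, -0.001, 0.004, -0.003]
contact_force: [-0.7, 0.1, -2.0]
gripper_width: 31.3
```

Run:
```python
from h import *
plan([583.5,-163,170],168)
s=read_state();p=s["position"]
im=np.mean([get_image("side").astype(float) for _ in range(3)],0)
c=p[:2];zb=p[2]-41
q=proj("side",[*c,zb+20])[0];print(q)
it=[(circ(c,16,zb+60),(255,0,0),True),(circ(c,16,zb),(0,255,0),True)]
cv2.imwrite("pics/held.png",zoom("side",im,q,30,28,it)[:600,:,::-1])
```

```text
t 5.78 pos [475.9 243.3 245. ] yaw -0.1 tilt 0.52 F [-0.7  0.1 -2. ] w 31.3 j1,j6 [44.5 45.4]
shift [0.1075 0.4065 0.0738] turn -168.1
[203.90440575 238.15713398]
```

View pics/held.png

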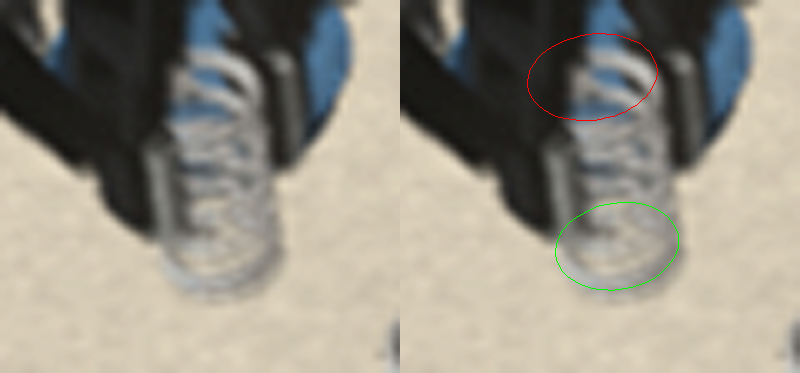

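Emit:
jog_arm(
  increments=[
    [0.006, 0.02, 0, 10],
    [0.012, 0.04, 0, 20],
    [0.018, 0.06, 0, 30],
    [0.024, 0.085, 0, 40],
    [0.03, 0.11, 0, 50],
    [0.036, 0.13, 0, 60],
    [0.042, 0.15, 0, 70],
    [0.048, 0.17, 0, 80],
    [0.054, 0.19, 0, 90],
    [0.054, 0.2, 0, 100],
  ],
)

```text
clock: 7.18
position: [526.9, 40.5, 238.1]
ee_rot: [-0.639, 0.769, 0.001, -0.003]
contact_force: [0.1, -0.5, -0.3]
gripper_width: 31.7
```

```bash
python3 -c "
from h import *
plan([583.5,-163,170],168)"
```

```text
t 7.17 pos [526.9  40.5 238.1] yaw -100.5 tilt 0.34 F [ 0.1 -0.5 -0.3] w 31.7 j1,j6 [ 22.  -32.6]
shift [ 0.1895 -0.0931  0.0684] turn 91.5
```

Emit:
jog_arm(
  increments=[
    [0.02, -0.01, 0, 10],
    [0.04, -0.02, 0, 20],
    [0.06, -0.03, 0, 30],
    [0.08, -0.04, 0.01, 40],
    [0.1, -0.05, 0.02, 50],
    [0.12, -0.06, 0.03, 60],
    [0.145, -0.07, 0.04, 70],
    [0.17, -0.083, 0.055, 80],
    [0.19, -0.093, 0.068, 90],
    [0.19, -0.093, 0.068, 91.5],
  ],
)

```text
clock: 8.43
position: [581.7, -164.5, 166.9]
ee_rot: [0.106, 0.994, -0.002, -0.006]
contact_force: [-0.6, -0.2, -0.6]
gripper_width: 31.3
```

Emit:
jog_arm(
  increments=[
    [0, 0, 0, 0],
    [0, 0, 0, 0],
  ],
)

```text
clock: 8.68
position: [581.5, -163.9, 166.6]
ee_rot: [0.105, 0.994, -0.002, -0.006]
contact_force: [-0.6, 0.8, -1.7]
gripper_width: 31.3
```

```bash
cat > look.py <<'E'
from h import *
import sys
plan([583.5,-163,145],168)
p=read_state()["position"];out=[];off=41
for n,hw,hh in(("side",32,24),("top",32,24)):
    im=np.mean([get_image(n).astype(float) for _ in range(3)],0);np.save(n+"2.npy",im)
    c=p[:2];zb=p[2]-off;o=[583.7,-163]
    it=[(circ(c,16,zb+60),(255,0,0),True),(circ(c,16,zb),(0,255,0),True),(circ(o,10,75),(0,255,0),True),(circ(o,2.5,93),(255,255,0),True),(circ(o,21,25),(255,0,0),True)]
    out.append(zoom(n,im,proj(n,[*o,90])[0],hw,hh,it))
cv2.imwrite("pics/%s.png"%sys.argv[1],np.vstack(out)[:600,:,::-1])
E
python3 look.py l1
```

```text
t 8.68 pos [ 581.5 -163.9  166.6] yaw 167.9 tilt 0.73 F [-0.6  0.8 -1.7] w 31.3 j1,j6 [  -0.3 -101.8]
shift [-0.0021  0.0014  0.0216] turn -0.1
```

View pics/l1.png

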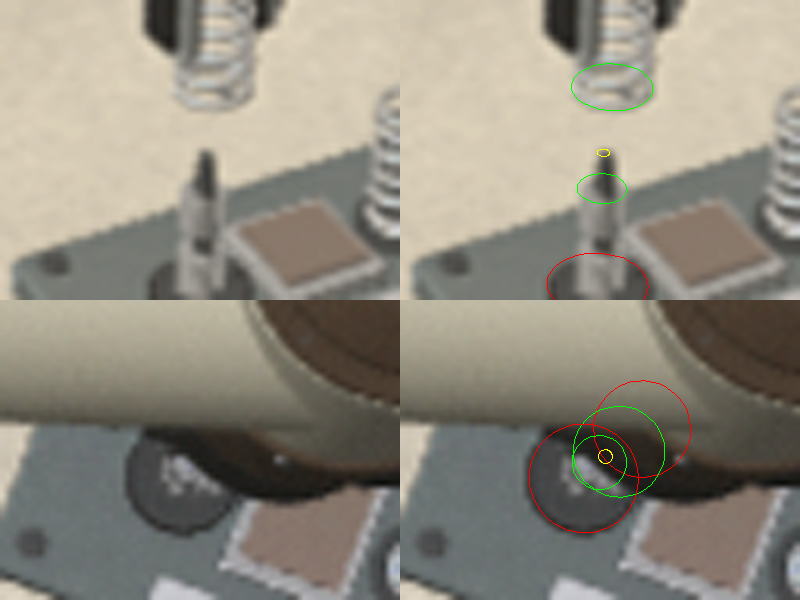

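Emit:
jog_arm(
  increments=[
    [-0.002, 0.001, 0.01, 0],
    [-0.002, 0.001, 0.02, 0],
    [-0.002, 0.001, 0.025, 0],
    [-0.002, 0.001, 0.025, 0],
    [-0.002, 0.001, 0.025, 0],
  ],
)

```text
clock: 9.6
position: [584.0, -163.8, 142.4]
ee_rot: [0.106, 0.994, -0.002, -0.005]
contact_force: [-0.0, 0.8, -0.6]
gripper_width: 31.1
```

```bash
sed -i 's/("side",32,24),("top",32,24)/("side",20,14),("top",20,14)/; s/,hw,hh,it))/,hw,hh,it))/' look.py; python3 look.py l2
```

```text
t 9.6 pos [ 584.  -163.8  142.4] yaw 167.9 tilt 0.62 F [-0.   0.8 -0.6] w 31.1 j1,j6 [  -0.3 -101.9]
shift [ 0.0006  0.0007 -0.0026] turn -0.1
```

View pics/l2.png

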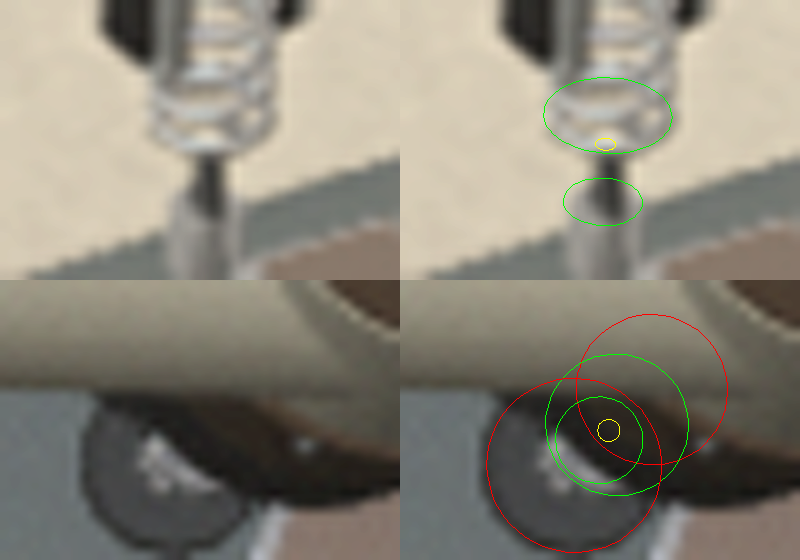

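Emit:
jog_arm(
  increments=[
    [-0.0005, 0, 0.004, 0],
    [-0.0005, 0, 0.007, 0],
    [-0.0005, 0, 0.009, 0],
    [-0.0005, 0, 0.009, 0],
  ],
)

```text
clock: 10.4
position: [584.1, -163.8, 133.2]
ee_rot: [0.106, 0.994, -0.002, -0.005]
contact_force: [0.1, -0.1, -0.0]
gripper_width: 31.3
```

Emit:
jog_arm(
  increments=[
    [0, 0, 0.001, 0],
    [0, 0, 0.002, 0],
    [0, 0, 0.003, 0],
    [0, 0, 0.003, 0],
  ],
)

```text
clock: 10.9
position: [584.0, -163.8, 130.1]
ee_rot: [0.106, 0.994, -0.002, -0.005]
contact_force: [-0.2, 0.9, -1.1]
gripper_width: 31.5
```

Emit:
jog_arm(
  increments=[
    [0, 0.0005, 0.001, 0],
    [0, 0.0005, 0.002, 0],
    [0, 0.0005, 0.003, 0],
    [0, 0.0005, 0.003, 0],
  ],
)

```text
clock: 11.4
position: [584.0, -163.4, 127.0]
ee_rot: [0.106, 0.994, -0.002, -0.006]
contact_force: [0.1, -0.7, -1.0]
gripper_width: 31.6
```

Emit:
jog_arm(
  increments=[
    [0, 0, 0.001, 0],
    [0, 0, 0.002, 0],
    [0, 0, 0.004, 0],
    [0, 0, 0.004, 0],
  ],
)

```text
clock: 11.9
position: [583.8, -163.3, 122.7]
ee_rot: [0.106, 0.994, -0.002, -0.006]
contact_force: [0.2, 0.5, -0.2]
gripper_width: 31.5
```

```bash
python3 look.py l3
```

```text
t 11.9 pos [ 583.8 -163.3  122.7] yaw 167.9 tilt 0.71 F [ 0.2  0.5 -0.2] w 31.5 j1,j6 [  -0.3 -102. ]
shift [ 0.0006  0.0002 -0.0223] turn -0.1
```

View pics/l3.png

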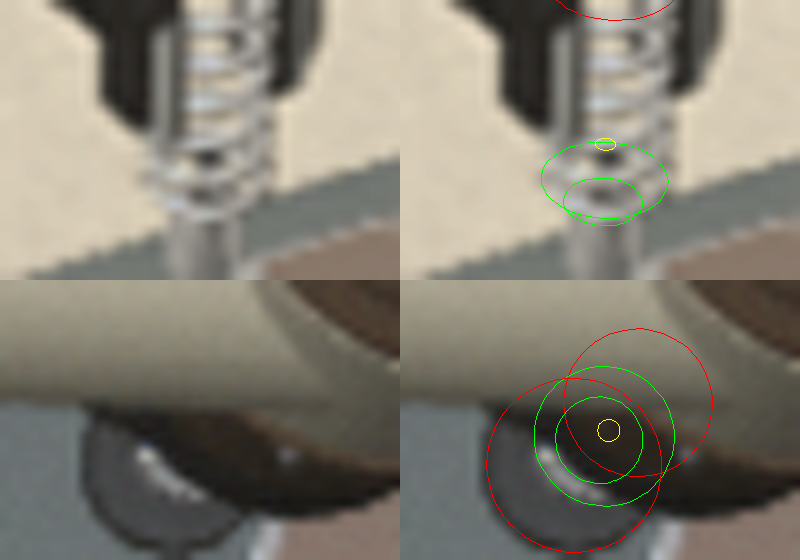

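Emit:
jog_arm(
  increments=[
    [0, 0, 0.002, 0],
    [0, 0, 0.004, 0],
    [0, 0, 0.006, 0],
    [0, 0, 0.006, 0],
  ],
)

```text
clock: 12.7
position: [583.8, -163.4, 116.8]
ee_rot: [0.106, 0.994, -0.002, -0.006]
contact_force: [0.8, -1.3, -1.9]
gripper_width: 31.6
```

Emit:
jog_arm(
  increments=[
    [0, 0, 0.001, 0],
    [0, 0, 0.002, 0],
    [0, 0, 0.002, 0],
  ],
)

```text
clock: 13.08
position: [583.7, -163.4, 114.6]
ee_rot: [0.106, 0.994, -0.002, -0.006]
contact_force: [-0.3, 0.4, -0.6]
gripper_width: 31.5
```

Emit:
jog_arm(
  increments=[
    [0, 0, 0.0005, 0],
    [0, 0, 0.001, 0],
    [0, 0, 0.001, 0],
  ],
)

```text
clock: 13.45
position: [583.6, -163.4, 113.6]
ee_rot: [0.106, 0.994, -0.002, -0.006]
contact_force: [-0.2, -0.5, -0.5]
gripper_width: 31.4
```

Emit:
jog_arm(
  increments=[
    [0, 0, 0.0005, 0],
    [0, 0, 0.001, 0],
    [0, 0, 0.001, 0],
  ],
)

```text
clock: 13.82
position: [583.7, -163.4, 112.8]
ee_rot: [0.106, 0.994, -0.002, -0.006]
contact_force: [-0.5, 0.0, 0.6]
gripper_width: 31.7
```

Emit:
jog_arm(
  increments=[
    [0, 0, 0.0005, 0],
    [0, 0, 0.001, 0],
    [0, 0, 0.001, 0],
  ],
)

```text
clock: 14.2
position: [583.8, -163.4, 112.1]
ee_rot: [0.106, 0.994, -0.002, -0.006]
contact_force: [-1.1, 0.5, 2.5]
gripper_width: 31.4
```

Emit:
jog_arm(
  increments=[
    [0, 0, 0.0005, 0],
    [0, 0, 0.001, 0],
    [0, 0, 0.001, 0],
  ],
)

```text
clock: 14.58
position: [583.9, -163.5, 111.3]
ee_rot: [0.106, 0.994, -0.002, -0.006]
contact_force: [-1.6, 0.7, 4.3]
gripper_width: 31.4
```

Emit:
jog_arm(
  increments=[
    [0, 0, 0.0005, 2.5],
    [0, 0, 0.0005, 5],
    [0, 0, 0.0005, 5],
  ],
)

```text
clock: 14.95
position: [583.7, -163.8, 111.1]
ee_rot: [0.149, 0.989, -0.002, -0.006]
contact_force: [-2.1, 0.3, 4.8]
gripper_width: 31.4
```

Emit:
jog_arm(
  increments=[
    [0, 0, 0.0005, 2.5],
    [0, 0, 0.0005, 5],
    [0, 0, 0.0005, 5],
  ],
)

```text
clock: 15.32
position: [583.4, -164.2, 110.9]
ee_rot: [0.191, 0.982, -0.003, -0.006]
contact_force: [-2.1, -0.5, 5.4]
gripper_width: 31.2
```

Emit:
jog_arm(
  increments=[
    [0, 0.0008, 0.0002, 2.5],
    [0, 0.0008, 0.0002, 5],
    [0, 0.0008, 0.0002, 5],
  ],
)

```text
clock: 15.7
position: [583.6, -163.9, 111.1]
ee_rot: [0.234, 0.972, -0.004, -0.006]
contact_force: [-1.2, -1.3, 6.2]
gripper_width: 31.1
```

Emit:
jog_arm(
  increments=[
    [0, 0.0004, 0.0003, 2.5],
    [0, 0.0004, 0.0003, 5],
    [0, 0.0004, 0.0003, 5],
  ],
)

```text
clock: 16.08
position: [583.9, -163.9, 111.3]
ee_rot: [0.275, 0.961, -0.004, -0.005]
contact_force: [-1.3, -1.2, 5.3]
gripper_width: 31.7
```

Emit:
jog_arm(
  increments=[
    [0, 0, 0, -6],
    [0, 0, 0, -12],
    [0, 0, 0, -18],
    [0, 0.0005, 0, -22],
    [0, 0.0005, 0, -22],
  ],
)

```text
clock: 16.7
position: [585.1, -163.1, 111.6]
ee_rot: [0.087, 0.996, -0.003, -0.005]
contact_force: [0.2, 2.7, 3.9]
gripper_width: 31.4
```

Emit:
jog_arm(
  increments=[
    [0, 0, 0, -2.5],
    [0, 0, 0, -5],
    [0, 0, 0, -5],
  ],
)

```text
clock: 17.08
position: [585.3, -162.9, 111.7]
ee_rot: [0.044, 0.999, -0.002, -0.005]
contact_force: [-0.7, 1.1, 3.7]
gripper_width: 31.3
```

Emit:
jog_arm(
  increments=[
    [0, 0, 0.0002, -2.5],
    [0, 0, 0.0002, -5],
    [0, 0, 0.0002, -5],
  ],
)

```text
clock: 17.45
position: [585.4, -162.8, 111.4]
ee_rot: [0.001, 1.0, -0.002, -0.005]
contact_force: [0.6, 1.1, 3.1]
gripper_width: 31.3
```

Emit:
jog_arm(
  increments=[
    [0.0008, -0.0003, 0.0003, 0],
    [0.0015, -0.0005, 0.0003, 0],
    [0.0015, -0.0005, 0.0003, 0],
  ],
)

```text
clock: 17.82
position: [582.8, -163.4, 110.1]
ee_rot: [0.001, 1.0, -0.002, -0.006]
contact_force: [-0.9, -0.0, -1.7]
gripper_width: 31.4
```

Emit:
jog_arm(
  increments=[
    [0, 0, 0.0003, -2.5],
    [0, 0, 0.0003, -5],
    [0, 0, 0.0003, -5],
  ],
)

```text
clock: 18.2
position: [582.1, -163.6, 108.9]
ee_rot: [-0.042, 0.999, -0.002, -0.007]
contact_force: [-0.2, 1.1, -0.1]
gripper_width: 31.4
```

Emit:
jog_arm(
  increments=[
    [0, 0, 0.0003, -2.5],
    [0, 0, 0.0003, -5],
    [0, 0, 0.0003, -5],
  ],
)

```text
clock: 18.58
position: [581.9, -163.7, 108.2]
ee_rot: [-0.085, 0.996, -0.001, -0.007]
contact_force: [0.4, -0.3, -0.2]
gripper_width: 31.5
```

Emit:
jog_arm(
  increments=[
    [-0.0003, 0, 0, 2.5],
    [-0.0006, 0, 0.0003, 5],
    [-0.0006, 0, 0.001, 5],
    [-0.0006, 0, 0.001, 5],
  ],
)

```text
clock: 19.08
position: [582.2, -163.6, 107.0]
ee_rot: [-0.041, 0.999, -0.002, -0.008]
contact_force: [0.1, -0.5, -0.3]
gripper_width: 31.0
```

Emit:
jog_arm(
  increments=[
    [0, 0, 0.001, 0],
    [0, 0, 0.002, 0],
    [0, 0, 0.002, 0],
  ],
)

```text
clock: 19.45
position: [582.2, -163.6, 104.9]
ee_rot: [-0.041, 0.999, -0.002, -0.008]
contact_force: [-0.2, -0.6, -0.1]
gripper_width: 31.6
```

Emit:
jog_arm(
  increments=[
    [0, 0, 0.0015, 0],
    [0, 0, 0.003, 0],
    [0, 0, 0.004, 0],
    [0, 0, 0.004, 0],
  ],
)

```text
clock: 19.95
position: [582.1, -163.7, 100.7]
ee_rot: [-0.041, 0.999, -0.002, -0.008]
contact_force: [-0.2, -0.3, -1.5]
gripper_width: 31.8
```

Emit:
jog_arm(
  increments=[
    [0, 0, 0.0015, 0],
    [0, 0, 0.003, 0],
    [0, 0, 0.004, 0],
    [0, 0, 0.004, 0],
  ],
)

```text
clock: 20.45
position: [582.0, -163.6, 96.6]
ee_rot: [-0.041, 0.999, -0.002, -0.008]
contact_force: [-0.2, -0.3, -0.2]
gripper_width: 31.0
```

Emit:
jog_arm(
  increments=[
    [0, 0, 0.0015, 0],
    [0, 0, 0.003, 0],
    [0, 0, 0.004, 0],
    [0, 0, 0.004, 0],
  ],
)

```text
clock: 20.95
position: [581.9, -163.7, 92.5]
ee_rot: [-0.041, 0.999, -0.002, -0.008]
contact_force: [-0.0, -0.1, -1.1]
gripper_width: 31.6
```

```bash
python3 look.py l4
```

```text
t 20.95 pos [ 581.9 -163.7   92.5] yaw -175.3 tilt 0.92 F [-0.  -0.1 -1.1] w 31.6 j1,j6 [ -0.3 -85.2]
shift [-0.0008  0.0004 -0.0526] turn 16.7
```

View pics/l4.png

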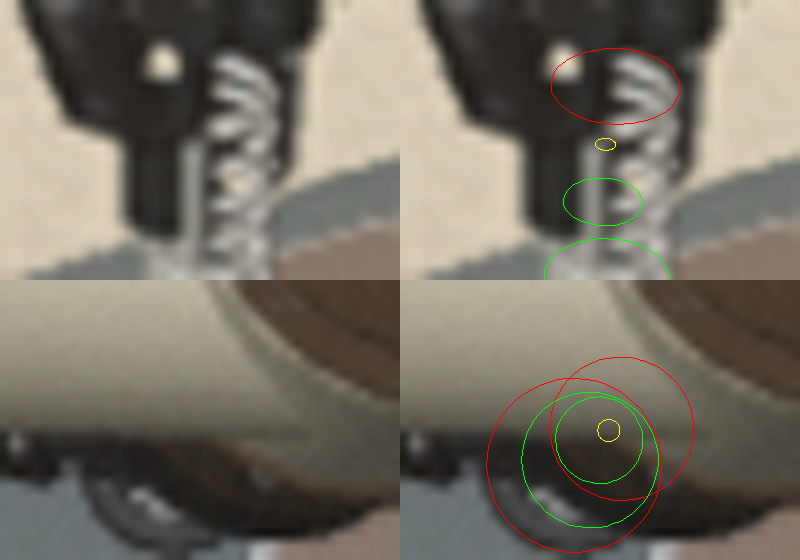

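Emit:
jog_arm(
  increments=[
    [-0.0007, 0, 0.002, 0],
    [-0.0007, 0, 0.004, 0],
    [-0.0007, 0, 0.006, 0],
    [-0.0007, 0, 0.006, 0],
  ],
)

```text
clock: 21.75
position: [582.4, -163.6, 86.4]
ee_rot: [-0.041, 0.999, -0.002, -0.008]
contact_force: [-0.1, 0.3, -0.9]
gripper_width: 31.4
```

Emit:
jog_arm(
  increments=[
    [0, 0, 0.001, 0],
    [0, 0, 0.002, 0],
    [0, 0, 0.002, 0],
  ],
)

```text
clock: 22.12
position: [582.4, -163.6, 84.3]
ee_rot: [-0.041, 0.999, -0.002, -0.008]
contact_force: [-0.7, 0.7, -1.7]
gripper_width: 31.6
```

Emit:
jog_arm(
  increments=[
    [0, 0, 0.0005, 0],
    [0, 0, 0.001, 0],
    [0, 0, 0.001, 0],
  ],
)

```text
clock: 22.5
position: [582.4, -163.6, 83.3]
ee_rot: [-0.041, 0.999, -0.002, -0.008]
contact_force: [-0.4, -0.2, -0.4]
gripper_width: 31.3
```

Emit:
jog_arm(
  increments=[
    [0, 0, 0.0005, 0],
    [0, 0, 0.001, 0],
    [0, 0, 0.001, 0],
  ],
)

```text
clock: 22.88
position: [582.4, -163.7, 82.3]
ee_rot: [-0.041, 0.999, -0.002, -0.008]
contact_force: [0.3, -0.5, -1.1]
gripper_width: 31.5
```

Emit:
jog_arm(
  increments=[
    [0, 0, 0.0005, 0],
    [0, 0, 0.001, 0],
    [0, 0, 0.001, 0],
  ],
)

```text
clock: 23.25
position: [582.3, -163.8, 81.2]
ee_rot: [-0.041, 0.999, -0.002, -0.008]
contact_force: [0.4, -0.5, -0.5]
gripper_width: 31.3
```

Emit:
jog_arm(
  increments=[
    [0, 0, 0.0005, 0],
    [0, 0, 0.001, 0],
    [0, 0, 0.001, 0],
  ],
)

```text
clock: 23.62
position: [582.3, -163.8, 80.2]
ee_rot: [-0.041, 0.999, -0.002, -0.008]
contact_force: [-0.6, -0.4, -0.7]
gripper_width: 31.5
```

Emit:
jog_arm(
  increments=[
    [0, 0, 0.0005, 0],
    [0, 0, 0.001, 0],
    [0, 0, 0.001, 0],
  ],
)

```text
clock: 24.0
position: [582.3, -163.9, 79.1]
ee_rot: [-0.041, 0.999, -0.002, -0.008]
contact_force: [0.2, -1.0, -1.6]
gripper_width: 31.6
```

Emit:
jog_arm(
  increments=[
    [0, 0, 0.0005, 0],
    [0, 0, 0.001, 0],
    [0, 0, 0.001, 0],
  ],
)

```text
clock: 24.38
position: [582.3, -163.9, 78.1]
ee_rot: [-0.041, 0.999, -0.002, -0.008]
contact_force: [-0.1, -1.7, -0.5]
gripper_width: 31.7
```

Emit:
jog_arm(
  increments=[
    [0, 0, 0.0005, 0],
    [0, 0, 0.001, 0],
    [0, 0, 0.001, 0],
  ],
)

```text
clock: 24.75
position: [582.3, -163.9, 77.1]
ee_rot: [-0.041, 0.999, -0.002, -0.008]
contact_force: [-0.5, -1.3, -0.3]
gripper_width: 31.2
```

Emit:
jog_arm(
  increments=[
    [0, -0.0003, 0.001, 0],
    [0, -0.0003, 0.002, 0],
    [0, -0.0003, 0.002, 0],
  ],
)

```text
clock: 25.12
position: [582.2, -164.1, 74.8]
ee_rot: [-0.041, 0.999, -0.002, -0.008]
contact_force: [-1.0, -0.2, -0.9]
gripper_width: 31.1
```

Emit:
jog_arm(
  increments=[
    [0, 0, 0.001, 0],
    [0, 0, 0.002, 0],
    [0, 0, 0.002, 0],
  ],
)

```text
clock: 25.5
position: [582.1, -164.0, 72.7]
ee_rot: [-0.041, 0.999, -0.002, -0.008]
contact_force: [0.9, -0.7, -1.2]
gripper_width: 31.5
```

Emit:
jog_arm(
  increments=[
    [0, 0, 0.001, 0],
    [0, 0, 0.002, 0],
    [0, 0, 0.002, 0],
  ],
)

```text
clock: 25.88
position: [582.1, -164.1, 70.6]
ee_rot: [-0.041, 0.999, -0.002, -0.008]
contact_force: [1.1, -0.7, -0.3]
gripper_width: 31.3
```

Emit:
jog_arm(
  increments=[
    [0, 0, 0.001, 0],
    [0, 0, 0.002, 0],
    [0, 0, 0.002, 0],
  ],
)

```text
clock: 26.25
position: [582.1, -164.1, 68.6]
ee_rot: [-0.041, 0.999, -0.002, -0.008]
contact_force: [0.5, -0.3, -0.4]
gripper_width: 31.5
```

Emit:
jog_arm(
  increments=[
    [0, 0, 0.0005, 0],
    [0, 0, 0.0015, 0],
    [0, 0, 0.0015, 0],
  ],
)

```text
clock: 26.62
position: [582.1, -164.1, 66.9]
ee_rot: [-0.041, 0.999, -0.002, -0.008]
contact_force: [0.9, -0.2, -1.2]
gripper_width: 31.4
```

Emit:
jog_arm(
  increments=[
    [0, 0, 0.0005, 0],
    [0, 0, 0.001, 0],
    [0, 0, 0.001, 0],
  ],
)

```text
clock: 27.0
position: [582.1, -164.1, 66.2]
ee_rot: [-0.041, 0.999, -0.002, -0.008]
contact_force: [-0.2, -0.2, 1.5]
gripper_width: 31.3
```

Emit:
jog_arm(
  increments=[
    [0, 0, 0.0005, 0],
    [0, 0, 0.001, 0],
    [0, 0, 0.001, 0],
  ],
)

```text
clock: 27.38
position: [582.1, -164.1, 65.5]
ee_rot: [-0.041, 0.999, -0.002, -0.008]
contact_force: [-0.3, 0.2, 3.4]
gripper_width: 31.5
```

Emit:
jog_arm(
  increments=[
    [0, 0, 0, 0],
    [0, 0, 0, 0],
    [0, 0, 0, 0],
    [0, 0, 0, 0],
    [0, 0, 0, 0],
  ],
  hand=0.2,
)

```text
clock: 28.0
position: [582.1, -164.1, 65.4]
ee_rot: [-0.041, 0.999, -0.002, -0.008]
contact_force: [-0.5, -0.7, -0.6]
gripper_width: 51.1
```

```bash
python3 look.py l5
```

```text
t 28.0 pos [ 582.1 -164.1   65.4] yaw -175.3 tilt 0.96 F [-0.5 -0.7 -0.6] w 51.1 j1,j6 [ -0.3 -85.2]
shift [-0.0001  0.0008 -0.0796] turn 16.7
```

View pics/l5.png

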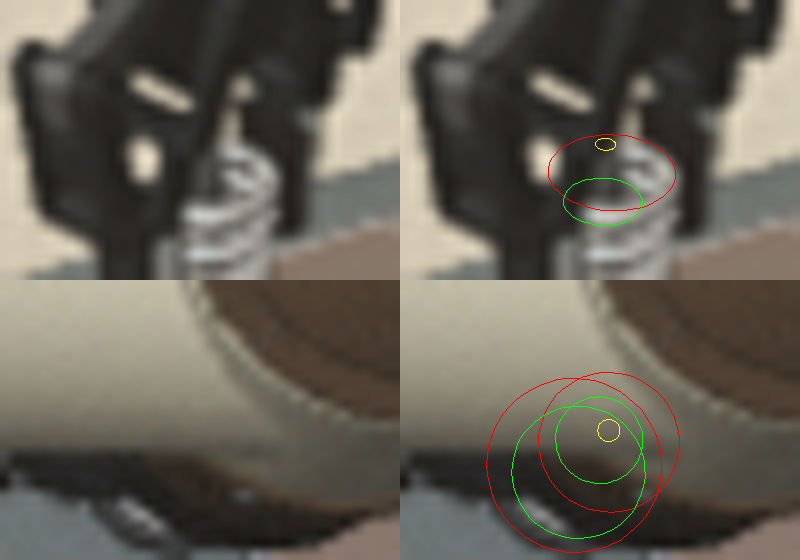

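Released. Next I'll back straight up, slowly at first.

Emit:
jog_arm(
  increments=[
    [0, 0, -0.01, 0],
    [0, 0, -0.03, 0],
    [0, 0, -0.06, 0],
    [0, 0, -0.1, 0],
    [0, 0, -0.15, 0],
    [0, 0, -0.19, 0],
    [0, 0, -0.2, 0],
  ],
)

```text
clock: 29.18
position: [586.6, -163.5, 269.9]
ee_rot: [-0.041, 0.999, -0.002, -0.004]
contact_force: [0.7, 0.2, -0.2]
gripper_width: 51.3
```

Emit:
jog_arm(
  increments=[
    [0.05, 0.05, 0, 0],
    [0.1, 0.09, 0, 0],
    [0.12, 0.15, 0, 0],
    [0.14, 0.2, 0, 0],
    [0.14, 0.25, 0, 0],
    [0.14, 0.25, 0, 0],
  ],
)

```text
clock: 29.92
position: [425.6, 76.4, 270.0]
ee_rot: [-0.044, 0.999, -0.002, -0.005]
contact_force: [-0.7, 0.6, 1.0]
gripper_width: 51.2
```

Run:
```python
from h import *
plan([0,0,0],0)
o=[583.7,-163];out=[]
it=[(circ(o,16,85),(255,0,0),True),(circ(o,16,25),(0,255,0),True),(circ(o,2.5,93),(255,255,0),True)]
for n in("side","top"):
    im=np.mean([get_image(n).astype(float) for _ in range(4)],0);out.append(zoom(n,im,proj(n,[*o,50])[0],22,16,it))
    cv2.imwrite(f"pics/{n}_end.png",im[:,:,::-1])
cv2.imwrite("pics/end.png",np.vstack(out)[:600,:,::-1])
```

```text
t 29.93 pos [425.6  76.4 270. ] yaw -175.0 tilt 0.58 F [-0.7  0.6  1. ] w 51.2 j1,j6 [  31.8 -116.8]
shift [ 0.4281 -0.0378  0.2741] turn -175.0[ WARN:0@7.275] global loadsave.cpp:1063 imwrite_ Unsupported depth image for selected encoder is fallbacked to CV_8U.
```

View pics/end.png

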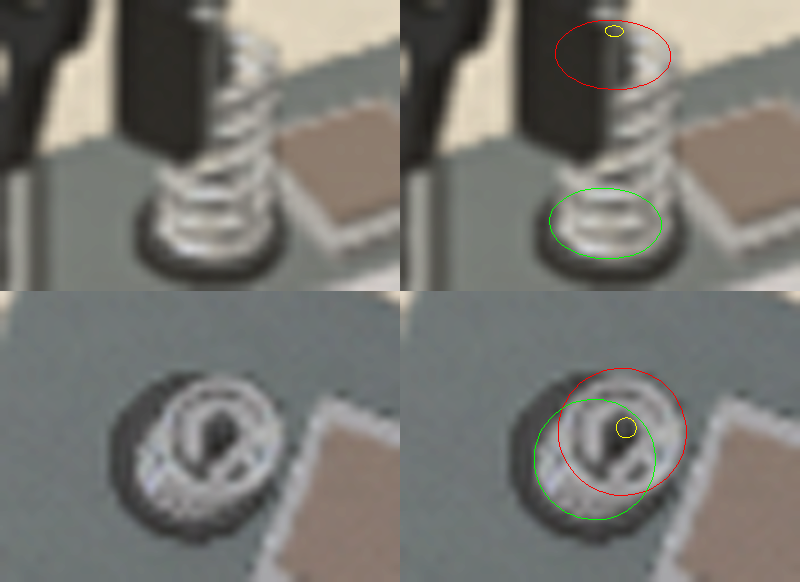

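View pics/side_end.png

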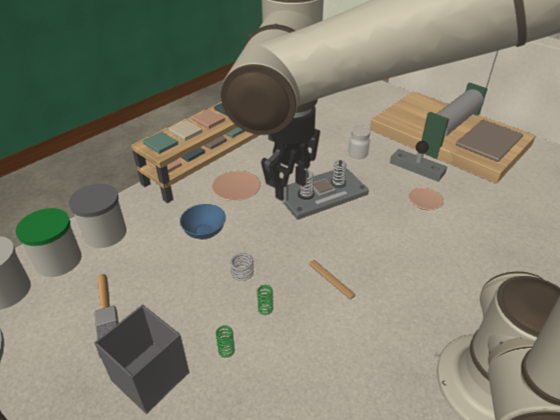

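The spring stands upright on the flange around the rod, at about (210,230) in the zoomed side view. Its lower end is at flange level and it looks concentric. The bowl, dishes and wide spring are unmoved and the gripper is clear, so I'm handing in.

```bash
python3 -c "
from bench import *
print(job_done())"
```

```text
the job is handed in; nothing more can be done
None
```

The narrow spring is home on the flange of the bare rod and released. I handed the job in at about 30 s of the 72 s allowed; no verdict is reported.

- **First snag:** I pressed with up to about 6 N at the upper land and twisted both ways. The tang dropped through after I turned it back the other way and recentred the spring on the rod.
- **Second snag:** at that same angle the tang went through the lower groove without catching, so no twist was needed there.
- **Seating:** contact came about 46 mm below the first snag, against 47 mm expected, with 3.4 N at the wrist. The highest wrist reading while fitting the spring, taken at the end of each move, was 6.2 N.
- **Last pictures:** the spring is upright around the rod with its lower end at flange level. The gripper is clear, and the bowl, dishes, wide spring and green springs look to be where they started. In the side view a finger hid part of the spring's upper end, so its concentricity there rests on the top view.
- **Disagreements:** the two cameras disagreed by 1 to 3 mm, so the axis offset is known only to about 2 mm. The tool also ended about 1° off vertical before I let go.

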